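# Put the wrench sockets back on their rail in order of size

## Task

Put the four loose wrench sockets back on the posts of the socket rail in order of size, the smallest on the post next to the hanging loop and the largest on the post farthest from it. Each socket must stand upright and right down on its clip, drive hole over the post, and none may be tipped over on the way.

Things in the scene. Friction and masses are not known exactly. Their poses are not given: they have to be found in the camera images.
- socket_small: The smallest of four bright steel wrench sockets: a round tube 34 mm in outer diameter and 48 mm tall, upright on the bench at the start, its hexagon mouth (21 mm across flats) up, its square drive hole (19.5 mm across, open through to the hexagon) down. The lowest 25 mm are slightly narrower outside. Origin: centre of its underside; z up its axis. Up to 0.65 kg.
- socket_medium: The second smallest of four bright steel wrench sockets: a round tube 41 mm in outer diameter and 52 mm tall, upright on the bench at the start, its hexagon mouth (27 mm across flats) up, its square drive hole (19.5 mm across, open through to the hexagon) down. The lowest 25 mm are slightly narrower outside. Origin: centre of its underside; z up its axis. Up to 0.65 kg.
- socket_large: The second largest of four bright steel wrench sockets: a round tube 49 mm in outer diameter and 56 mm tall, upright on the bench at the start, its hexagon mouth (33 mm across flats) up, its square drive hole (19.5 mm across, open through to the hexagon) down. The lowest 25 mm are slightly narrower outside. Origin: centre of its underside; z up its axis. Up to 0.65 kg.
- socket_largest: The largest of four bright steel wrench sockets: a round tube 58 mm in outer diameter and 62 mm tall, upright on the bench at the start, its hexagon mouth (41 mm across flats) up, its square drive hole (19.5 mm across, open through to the hexagon) down. The lowest 25 mm are slightly narrower outside. Origin: centre of its underside; z up its axis. Up to 0.65 kg.
- socket_rail: Socket rail, fixed to the bench: an aluminium channel 246 x 34 x 10 mm with black end caps and a wire hanging loop (reaching 29 mm out) at one end only. Origin: centre of its underside; x along the rail toward the loop, z up. Its four clips, all alike, stand about 62, 69 and 78 mm apart from the loop on, which leaves gaps of about 24 mm between the sockets when in order.
- clip_1: Clip 1 of the rail, counted from the loop (next to it), fixed: a black seat 30 x 38 mm with an upright round steel post, dome-topped, 10 mm in diameter, 21 mm tall. Origin: centre of the seat's upper face, at the foot of the post, 17 mm above the bench; x along the rail toward the loop, z up. A socket goes down over the post and stands on the seat.
- clip_2: Clip 2 of the rail, counted from the loop, fixed: a black seat 30 x 38 mm with an upright round steel post, dome-topped, 10 mm in diameter, 21 mm tall. Origin: centre of the seat's upper face, at the foot of the post, 17 mm above the bench; x along the rail toward the loop, z up. A socket goes down over the post and stands on the seat.
- clip_3: Clip 3 of the rail, counted from the loop, fixed: a black seat 30 x 38 mm with an upright round steel post, dome-topped, 10 mm in diameter, 21 mm tall. Origin: centre of the seat's upper face, at the foot of the post, 17 mm above the bench; x along the rail toward the loop, z up. A socket goes down over the post and stands on the seat.
- clip_4: Clip 4 of the rail, counted from the loop (farthest from it), fixed: a black seat 30 x 38 mm with an upright round steel post, dome-topped, 10 mm in diameter, 21 mm tall. Origin: centre of the seat's upper face, at the foot of the post, 17 mm above the bench; x along the rail toward the loop, z up. A socket goes down over the post and stands on the seat.
There are look-alikes about, which are no part of the job. What is shaped like the socket_medium but purple or yellow is not meant.

How it is judged:
By the outcome, as a careful person would: the job done as asked, in the order asked, and still so for the second after the job is handed in, with the robot touching nothing.
It also fails if it takes over 102 s, if anything falls off the work surface, if the arm or the gripper's body presses on something with over 40 N, if the wrist force passes 120 N, or if a joint passes its speed limit or range.

## Robot

A 7-joint arm with a two-finger parallel gripper is mounted at the origin on a cart in front of the work surface, level with it; the furniture and walls round the work are solid. World frame = base frame: x ahead of the robot, y to its left, z up, the work surface at z = 0. Lengths are in m, angles in rad, forces in N, time in s.
With the tool pointing down it reaches from about 0.425 to 1.025 m from the base axis. Payload 9.4 kg.
Tool frame: the origin (TCP) lies midway between the tips of the shut fingers; the grasp point (between the pads) lies 19 mm behind it (env.tcp_to_grasp is the distance from the TCP to the grasp point, in m); z points along the fingers, y is the line along which they close (so a half turn about z gives the same grasp; the last joint's range is limited). The gripper opens to 93 mm and grips with 3 to 60 N. Pads are 15 mm wide; open, the fingers measure 128 mm over their backs; the gripper's body (75 mm by 188 mm) begins 65 mm behind the grasp point.
Start: joints at [1.264, 0.599, -0.003, 1.599, 0.002, 0.943, -0.08], TCP at [0.165, -0.706, 0.219] pointing down, gripper open.
Joint ranges: [-2.57, 2.57], [-0.35, 1.97], [-1.29, 1.29], [0.11, 2.56], [-1.05, 4.19], [0.11, 1.86], [-2.63, 2.63]. Speed limits (rad/s): [2.22, 2.22, 3.01, 3.01, 3.14, 3.14, 3.14].

## Interface

Orientations are given as a unit quaternion [x, y, z, w].
In Python, from plant import env gives the robot as it stands. The module is installed in compiled form; this text tells all that it offers.
- The arm moves only by the tool play_rows, never from a script. Its arguments are lists of equal length, an entry for each row: "jaw": the finger opening in mm, from 0 to 93; "xyz": the shift along the world's x, y, z in units of 0.5 m (1.0 is 0.5 m), a list of three; "rot": the turn, a rotation vector about the world's x, y, z in units of 45 degrees (1.0 is 45 degrees), a list of three. In form: {"jaw": [jaw, ...], "xyz": [[dx, dy, dz], ...], "rot": [[wx, wy, wz], ...]}. A call has 1 to 12 rows; each row is the pose to reach, as a shift and turn from the pose commanded when the call began; what a row does not reach only later rows make up. A row lasts 1/8 s, in which the tool goes at most 62.5 mm and 10.7 degrees, less where a joint would pass 70% of its speed; a pose out of reach is approached as far as the arm can. A call with a number of a shift or a turn outside -1 to 1 is refused whole. A call with a gripper value outside its range is refused whole. The fingers move at their own pace and stop on an object; the grip force is fixed at half the most. Time passes only in rows, so rows that repeat a pose let the fingers close. It gives the time, the measured TCP pose, the force, the opening and the grip force at its end, in the units of the state.
- env.get_obs(): the state, without advancing time (a new reading comes with each control period).
- env.get_image(name): name is "side" or "top" or "wrist"; returns (picture, depth): 420x560x3 uint8, blue, green, red; 420x560 float32, m along the optical axis (not along the pixel's ray), 0 where there is no reading.
- env.camera_model(name): a dict with "mtx" (3x3 intrinsics, pixels), "rvec" (rotation vector, rad) and "tvec" (3), from world to camera coordinates, as OpenCV has them. Camera axes: x right, y down, z forward; pixel columns grow to the right and rows downward; lengths in m; the calibration is good to about 2 mm. A picture is of the moment at which its call begins: read the wrist's pose just before it. camera_model takes no time and is no camera call; for the wrist camera it gives the pose at the moment of the call.
- env.finish_job(): hands the job in; it is judged then, once.
Trained networks look in the newest picture that a camera, given by its name, has taken for a name from the list of things; names that differ only in an ending like _2 or _b are one class to them, and where a whole thing is asked for, a point or a joint stands for the part that bears it (a point fixed in the world has none). Each returns a list of dicts, best first, with "confidence" (0 to 1); they miss things now and then, are a little off and sometimes report something else, mostly with a low value. They report only what shows in the picture. A call takes as long as a camera call. They do not tell look-alikes from the thing itself.
- env.recognise(thing, camera): "xyz" ([x, y, z] in m, in world coordinates, good to about 4 mm: the middle of the surface that is visible of it).
The state is a dict: "time": time; "joints": joint angles; "qd": joint speeds; "joint_torque": joint torques, N m; "tcp_pos": TCP position; "ee_rot": TCP orientation; "force": force on the tool from outside, world axes, zero at the start; "ft_torque": the same for the moment, N m; "finger_gap": finger opening in m; "grip_force": force on a finger pad.
Only numpy, scipy, OpenCV 4.12 (cv2) and the standard library are available. Lean on these libraries where they do the work, as an engineer would, in place of code of your own. Each camera call takes 0.05 s, during which the arm holds its last target. There are 200 camera calls.

## Working session

There is one attempt and no reset: what is moved stays moved. The work goes in short steps, Python scripts to look and compute and a tool call to move; the robot and the scene stay as the last step left them, time stands still between calls to the robot, and variables do not carry over. Pictures are saved under pics/ and viewed, at most 14 in all, crops included, and the job is handed in when it is done.

Besides the shell and the picture viewer there is one more tool, called after "Request:" by a JSON object that holds its "fn" and its "kwargs", one argument or row to a line. play_rows: Moves the arm, as the interface text tells. Shifts and turns lie within -1 to 1; 1 stands for 0.5 m of shift or 45 degrees of turn. Its arguments: {"type":"object","properties":{"jaw":{"type":"array","items":{"type":"number"}},"xyz":{"type":"array","items":{"type":"array","items":{"type":"number"}}},"rot":{"type":"array","items":{"type":"array","items":{"type":"number"}}}},"required":["jaw","xyz","rot"]}

```bash
mkdir -p pics; cat > h.py <<'E'
from plant import env
import numpy as np, cv2
def cloud(name):
    m=env.camera_model(name); im,d=env.get_image(name)
    K=m["mtx"];R,_=cv2.Rodrigues(np.array(m["rvec"],float));t=np.array(m["tvec"],float).reshape(3)
    v,u=np.indices(d.shape)
    P=np.stack([(u-K[0][2])/K[0][0]*d,(v-K[1][2])/K[1][1]*d,d],-1)
    W=(P-t)@R
    W[d==0]=np.nan
    return im,d,W
E
python3 - <<'E'
from h import *
o=env.get_obs();print(o["time"],o["tcp_pos"],o["ee_rot"],o["force"])
ims=[]
for c in("top","side"):
    im,d,W=cloud(c);cv2.imwrite(f"pics/{c}0.png",im)
    m=env.camera_model(c);R,_=cv2.Rodrigues(np.array(m["rvec"],float));print(c,-R.T@np.array(m["tvec"],float).reshape(3))
    for n in["socket_small","socket_medium","socket_large","socket_largest","clip_1","socket_rail"]:
        for r in env.recognise(n,c):print(c,n,np.round(r["xyz"],3),round(r["confidence"],2))
E
```

```text
0.0 [ 0.16502723 -0.70545956  0.21774077] [ 9.93402199e-01  1.14679730e-01 -1.64515364e-04 -7.76260627e-04] [ 0.24934945 -0.38838113  0.06521065]
top [0.33065461 0.05274153 1.34364999]
top socket_medium [0.359 0.328 0.046] 0.76
top socket_medium [0.368 0.401 0.048] 0.74
top socket_medium [0.446 0.357 0.045] 0.7
top socket_large [0.478 0.078 0.053] 0.84
top socket_largest [0.549 0.355 0.052] 0.71
top clip_1 [ 0.53  -0.133  0.017] 0.69
top clip_1 [ 0.554 -0.192  0.018] 0.56
top clip_1 [ 0.509 -0.078  0.016] 0.47
top clip_1 [ 0.581 -0.266  0.014] 0.47
top socket_rail [ 0.548 -0.171  0.001] 0.93
side [-0.05466106  1.01914194  0.63964306]
side socket_small [0.575 0.107 0.033] 0.74
side socket_medium [0.439 0.363 0.041] 0.83
side socket_medium [0.357 0.338 0.038] 0.72
side socket_medium [0.364 0.413 0.039] 0.68
side socket_large [0.47  0.089 0.038] 0.71
side socket_largest [0.536 0.365 0.043] 0.76
side clip_1 [ 0.528 -0.131  0.016] 0.54
side clip_1 [ 0.551 -0.191  0.018] 0.54
side clip_1 [ 0.581 -0.268  0.017] 0.4
side socket_rail [ 0.514 -0.099  0.004] 0.52
side socket_rail [ 0.552 -0.191  0.019] 0.27
```

View pics/top0.png

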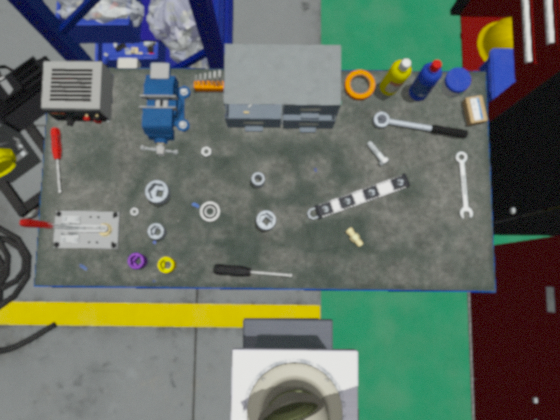

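View pics/side0.png

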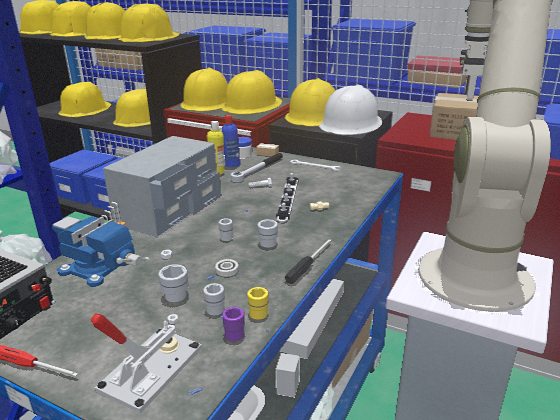

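The top view shows the largest at (157,191), medium (156,231), large (265,220) and small (257,179). The rail's loop is at its left end (313,213), so clip_1 is the +y one. The purple and yellow look-alikes are at (137,261) and (166,265), and the side view agrees with all of this.

```bash
python3 - <<'E'
from h import *
S={"small":(.575,.107,.048),"medium":(.446,.357,.052),"large":(.478,.078,.056),"largest":(.549,.355,.062)}
for c in("top","side"):
    im,d,W=cloud(c)
    for n,(x,y,h) in S.items():
        m=(np.hypot(W[...,0]-x,W[...,1]-y)<.05)&(W[...,2]>h-.006)&(W[...,2]<h+.02)
        p=W[m];ce,r=cv2.minEnclosingCircle(p[:,:2].astype(np.float32)*1000)
        print(c,n,m.sum(),np.round(ce,1),round(r,1),"z",np.round(np.percentile(p[:,2],[5,50,95]),4))
    m=(W[...,0]>.47)&(W[...,0]<.62)&(W[...,1]<-.04)&(W[...,1]>-.31)&(W[...,2]>.026)&(W[...,2]<.06)
    k,l,st,ce=cv2.connectedComponentsWithStats(m.astype(np.uint8))
    for i in range(1,k):
        if st[i,4]>2:print(c,"post",st[i,4],np.round(W[l==i].mean(0),4),np.round(ce[i]))
E
```

```text
top small 76 [582.9  97.4] 16.6 z [0.0433 0.0476 0.0519]
top medium 110 [444.7 352.9] 20.2 z [0.0467 0.0507 0.0553]
top large 140 [475.5  75.1] 23.9 z [0.0515 0.0557 0.0597]
top largest 187 [545.7 351.4] 29.2 z [0.0566 0.0609 0.0647]
top post 16 [ 0.582  -0.2725  0.0365] [401. 181.]
top post 16 [ 0.5539 -0.1977  0.0354] [372. 191.]
top post 14 [ 0.5306 -0.1343  0.0342] [348. 200.]
top post 14 [ 0.5103 -0.077   0.0358] [326. 208.]
side small 81 [581.5 102.7] 17.5 z [0.0425 0.0466 0.0494]
side medium 173 [444.1 358.2] 20.9 z [0.0464 0.0508 0.0533]
side large 132 [476.3  80. ] 25.2 z [0.0506 0.055  0.0578]
side largest 244 [545.5 356.1] 30.4 z [0.0568 0.0609 0.0635]
side post 14 [ 0.5824 -0.2667  0.0332] [291. 175.]
side post 15 [ 0.5541 -0.1919  0.0321] [289. 186.]
side post 15 [ 0.5314 -0.1297  0.0332] [286. 195.]
side post 18 [ 0.5104 -0.0736  0.0319] [284. 205.]
```

Request:
{"fn": "play_rows", "kwargs": {
  "jaw": [93,93,93,93,93,93,93,93,93,93,93,93],
  "xyz": [
    [0.06,0.08,0.1],
    [0.12,0.16,0.16],
    [0.19,0.25,0.16],
    [0.26,0.34,0.16],
    [0.33,0.43,0.16],
    [0.4,0.52,0.16],
    [0.47,0.61,0.16],
    [0.54,0.7,0.16],
    [0.61,0.79,0.16],
    [0.67,0.87,0.16],
    [0.71,0.92,0.16],
    [0.74,0.96,0.16]
  ],
  "rot": [
    [0,0,0.1],
    [0,0,0.2],
    [0,0,0.3],
    [0,0,0.4],
    [0,0,0.5],
    [0,0,0.6],
    [0,0,0.7],
    [0,0,0.8],
    [0,0,0.9],
    [0,0,1],
    [0,0,1],
    [0,0,1]
  ]
}}

```text
time: 2.3
tcp_pos: [0.5361, -0.2244, 0.2988]
ee_rot: [0.874, 0.487, 0.0, 0.0]
force: [0.2, -0.5, -0.4]
finger_gap: 0.093
grip_force: 0.0
```

Request:
{"fn": "play_rows", "kwargs": {
  "jaw": [93,93,93,93,93,93,93,93],
  "xyz": [
    [0,0.02,0],
    [0,0.04,0],
    [0,0.06,0],
    [0,0.08,0],
    [0,0.08,0],
    [0,0.08,0],
    [0,0.08,0],
    [0,0.08,0]
  ],
  "rot": [
    [0,0,0.2],
    [0,0,0.4],
    [0,0,0.6],
    [0,0,0.8],
    [0,0,1],
    [0,0,1],
    [0,0,1],
    [0,0,1]
  ]
}}

```text
time: 3.3
tcp_pos: [0.5351, -0.1861, 0.2987]
ee_rot: [0.622, 0.783, -0.0, 0.0]
force: [0.1, 0.8, -0.4]
finger_gap: 0.0931
grip_force: 0.0
```

```bash
cat >> h.py <<'E'
def posts(W):
    m=(W[...,0]>.47)&(W[...,0]<.62)&(W[...,1]<-.04)&(W[...,1]>-.31)&(W[...,2]>.029)&(W[...,2]<.045)
    k,l,st,ce=cv2.connectedComponentsWithStats(m.astype(np.uint8))
    for i in range(1,k):
        if st[i,4]>8:
            p=W[l==i];c,r=cv2.minEnclosingCircle(p[:,:2].astype(np.float32)*1000);print("post",st[i,4],np.round(p.mean(0)*1000,1),"circ",np.round(c,1),round(r,1),np.round(p[:,2].max()*1000,1))
E
python3 - <<'E'
from h import *
o=env.get_obs();print(o["time"],o["tcp_pos"],o["ee_rot"],o["joints"],o["force"])
m=env.camera_model("wrist");R,_=cv2.Rodrigues(np.array(m["rvec"],float));print(-R.T@np.array(m["tvec"],float).reshape(3),R[2],m["mtx"][0])
im,d,W=cloud("wrist");cv2.imwrite("pics/w1.png",im);posts(W)
E
```

```text
3.3 [ 0.53512635 -0.18606047  0.29866728] [ 6.22224475e-01  7.82838868e-01 -5.38877060e-05  8.27274589e-05] [ 0.61873433  0.36431075 -0.52194107  1.85053887  0.21540407  0.98255645
  0.23245009] [ 0.06341375  0.76140353 -0.38574642]
[ 0.51576849 -0.10621694  0.46520117] [ 0.06709963 -0.28744762 -0.95544309] [294.41621657   0.         283.10590308]
post 46 [510.6 -77.2  36.7] circ [510.8 -77. ] 4.9 40.3
post 40 [ 531.8 -134.1   36.7] circ [ 532. -134.] 5.0 38.9
post 41 [ 555.2 -197.2   36.3] circ [ 555.6 -197.8] 5.0 40.2
post 39 [ 582.9 -270.9   35.7] circ [ 583.3 -272.2] 5.0 39.3
```

View pics/w1.png

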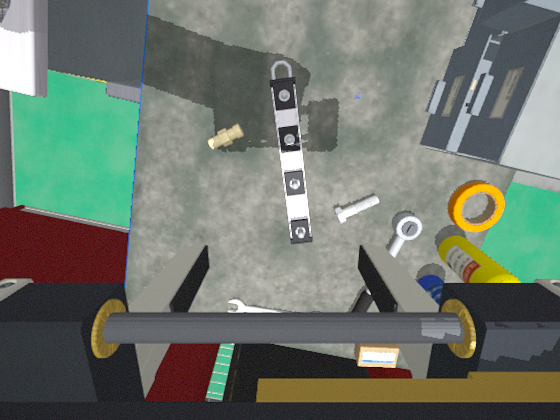

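Request:
{"fn": "play_rows", "kwargs": {
  "jaw": [80,80,80,80,80,80],
  "xyz": [
    [-0.01,0.1,0],
    [-0.02,0.2,0],
    [-0.03,0.3,0],
    [-0.03,0.37,0],
    [-0.03,0.37,0],
    [-0.03,0.37,0]
  ],
  "rot": [
    [0,0,0.16],
    [0,0,0.16],
    [0,0,0.16],
    [0,0,0.16],
    [0,0,0.16],
    [0,0,0.16]
  ]
}}

```text
time: 4.1
tcp_pos: [0.5202, -0.0016, 0.2985]
ee_rot: [0.571, 0.821, -0.0, 0.0]
force: [-0.5, -0.7, -0.3]
finger_gap: 0.0801
grip_force: 0.0
```

```bash
cat >> h.py <<'E'
S={"small":(.5825,.099,.048),"medium":(.4445,.355,.052),"large":(.476,.077,.056),"largest":(.5455,.353,.062)}
def socks(W):
    for n,(x,y,h) in S.items():
        m=(np.hypot(W[...,0]-x,W[...,1]-y)<.045)&(W[...,2]>h-.006)&(W[...,2]<h+.02)
        if m.sum()<30: continue
        p=W[m];ce,r=cv2.minEnclosingCircle(p[:,:2].astype(np.float32)*1000)
        print(n,m.sum(),np.round(ce,1),round(r,1),"z",np.round(np.percentile(p[:,2],[5,50,95]),4))
E
python3 - <<'E'
from h import *
o=env.get_obs();print(o["time"],o["tcp_pos"],o["ee_rot"],o["force"])
im,d,W=cloud("wrist");cv2.imwrite("pics/w2.png",im);socks(W)
im,d,W=cloud("top")
m=(W[...,0]>.58)&(W[...,0]<.75)&(W[...,1]>.2)&(W[...,1]<.5)&(W[...,2]>.05)
p=W[m];i=p[:,0].argsort()[:300:30];print(np.round(p[i],3))
E
```

```text
4.1 [ 0.5201899  -0.00160242  0.29854912] [ 5.71279559e-01  8.20755494e-01 -2.68131457e-04  1.07167293e-04] [-0.4780112  -0.74645396 -0.29696364]
small 308 [583.2  98.4] 17.1 z [0.0441 0.048  0.0495]
large 536 [475.9  76.2] 24.4 z [0.054  0.0561 0.0578]
[[0.64  0.336 0.066]
 [0.648 0.39  0.074]
 [0.651 0.384 0.069]
 [0.654 0.359 0.059]
 [0.658 0.34  0.065]
 [0.668 0.355 0.066]
 [0.673 0.35  0.068]
 [0.677 0.339 0.072]
 [0.681 0.376 0.055]
 [0.683 0.368 0.069]]
```

View pics/w2.png

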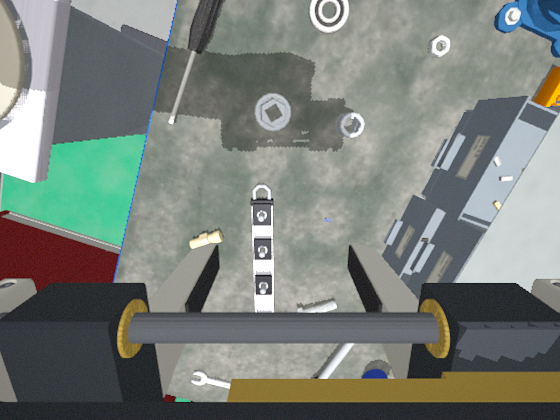

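Request:
{"fn": "play_rows", "kwargs": {
  "jaw": [70,70,70,70,70],
  "xyz": [
    [0.05,0.08,-0.05],
    [0.1,0.16,-0.1],
    [0.126,0.2,-0.15],
    [0.126,0.2,-0.2],
    [0.126,0.2,-0.2]
  ],
  "rot": [
    [0,0,0],
    [0,0,0],
    [0,0,0],
    [0,0,0],
    [0,0,0]
  ]
}}

```text
time: 4.82
tcp_pos: [0.5823, 0.0977, 0.1968]
ee_rot: [0.571, 0.821, -0.002, -0.001]
force: [0.6, -0.1, 1.7]
finger_gap: 0.0699
grip_force: 0.0
```

```bash
python3 - <<'E'
from h import *
o=env.get_obs();print(o["tcp_pos"],o["ee_rot"])
im,d,W=cloud("side")
for a in np.arange(-.1,.25,.05):
    m=(W[...,0]>.64)&(W[...,0]<.85)&(W[...,1]>a)&(W[...,1]<a+.05)&(W[...,2]>.07)&(W[...,2]<.2)
    if m.sum()>5:print(round(a,2),np.round(np.percentile(W[m][:,0],[0,3,10,50]),3))
E
```

```text
[0.58231778 0.09773178 0.19676024] [ 0.57145991  0.82062756 -0.00151836 -0.00129424]
-0.1 [0.727 0.729 0.738 0.743]
-0.05 [0.725 0.727 0.729 0.743]
0.0 [0.703 0.706 0.732 0.776]
0.05 [0.69  0.703 0.705 0.743]
0.1 [0.689 0.693 0.704 0.708]
0.15 [0.702 0.705 0.707 0.772]
0.2 [0.834 0.835 0.836 0.841]
```

Request:
{"fn": "play_rows", "kwargs": {
  "jaw": [70,70,70,70,70,70,70,20,20,20,20,20],
  "xyz": [
    [0.001,0.001,0],
    [0.001,0.001,-0.05],
    [0.001,0.001,-0.1],
    [0.001,0.001,-0.18],
    [0.001,0.001,-0.26],
    [0.001,0.001,-0.34],
    [0.001,0.001,-0.357],
    [0.001,0.001,-0.357],
    [0.001,0.001,-0.357],
    [0.001,0.001,-0.357],
    [0.001,0.001,-0.357],
    [0.001,0.001,-0.357]
  ],
  "rot": [
    [0,0,0.22],
    [0,0,0.44],
    [0,0,0.66],
    [0,0,0.88],
    [0,0,0.88],
    [0,0,0.88],
    [0,0,0.88],
    [0,0,0.88],
    [0,0,0.88],
    [0,0,0.88],
    [0,0,0.88],
    [0,0,0.88]
  ]
}}

```text
time: 6.38
tcp_pos: [0.5839, 0.0993, 0.0208]
ee_rot: [0.259, 0.966, -0.0, 0.0]
force: [-0.9, -0.3, 5.6]
finger_gap: 0.0328
grip_force: 30.0
```

Request:
{"fn": "play_rows", "kwargs": {
  "jaw": [20,20,20,20,20,20,20,20,20],
  "xyz": [
    [0,0,0.05],
    [0,0,0.13],
    [-0.02,-0.05,0.18],
    [-0.05,-0.12,0.18],
    [-0.08,-0.19,0.18],
    [-0.11,-0.26,0.18],
    [-0.14,-0.33,0.18],
    [-0.148,-0.35,0.16],
    [-0.148,-0.35,0.14]
  ],
  "rot": [
    [0,0,0],
    [0,0,0],
    [0,0,-0.2],
    [0,0,-0.4],
    [0,0,-0.6],
    [0,0,-0.8],
    [0,0,-0.88],
    [0,0,-0.88],
    [0,0,-0.88]
  ]
}}

```text
time: 7.5
tcp_pos: [0.5096, -0.0758, 0.0896]
ee_rot: [0.571, 0.821, 0.0, 0.0]
force: [-0.1, 0.9, -2.8]
finger_gap: 0.0323
grip_force: 30.0
```

```bash
python3 - <<'E'
from h import *
o=env.get_obs();print(o["tcp_pos"],o["ee_rot"],o["force"],o["finger_gap"])
im,d,W=cloud("side");cv2.imwrite("pics/s3.png",cv2.resize(im[140:240,230:370],None,fx=4,fy=4))
t=o["tcp_pos"];m=(np.hypot(W[...,0]-t[0],W[...,1]-t[1])<.04)&(W[...,2]>.045)&(W[...,2]<t[2]-.012)
print(m.sum(),np.round(np.nanpercentile(W[m],[2,50,98],axis=0),4))
E
```

```text
[ 0.50957708 -0.07576606  0.08958381] [5.71143069e-01 8.20850525e-01 1.00756856e-04 1.65419624e-05] [-0.1120344   0.90317857 -2.77710277] 0.03230981632369815
34 [[ 0.4927 -0.0735  0.0691]
 [ 0.503  -0.0623  0.0739]
 [ 0.5215 -0.0555  0.0775]]
```

View pics/s3.png

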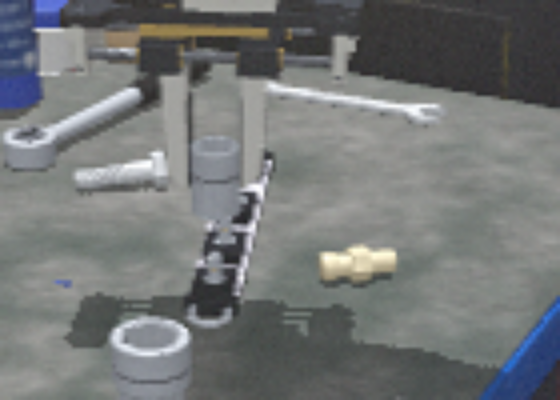

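Request:
{"fn": "play_rows", "kwargs": {
  "jaw": [20,20,20,20,20,20],
  "xyz": [
    [0,0,-0.03],
    [0,0,-0.05],
    [0,0,-0.07],
    [0,0,-0.09],
    [0,0,-0.102],
    [0,0,-0.102]
  ],
  "rot": [
    [0,0,0],
    [0,0,0],
    [0,0,0],
    [0,0,0],
    [0,0,0],
    [0,0,0]
  ]
}}

```text
time: 8.3
tcp_pos: [0.5095, -0.0753, 0.0387]
ee_rot: [0.571, 0.821, -0.0, -0.0]
force: [0.5, -0.2, -1.9]
finger_gap: 0.0326
grip_force: 30.0
```

Request:
{"fn": "play_rows", "kwargs": {
  "jaw": [50,50,50,50,50,70,70,70,70,70,70],
  "xyz": [
    [0,0,0],
    [0,0,0],
    [0,0,0],
    [0,0,0.05],
    [0,0,0.13],
    [0,0.0,0.2],
    [-0.02,0.1,0.2],
    [-0.04,0.2,0.2],
    [-0.067,0.3,0.2],
    [-0.067,0.304,0.2],
    [-0.067,0.304,0.2]
  ],
  "rot": [
    [0,0,0],
    [0,0,0],
    [0,0,0],
    [0,0,0],
    [0,0,0],
    [0,0,0],
    [0,0,0],
    [0,0,0],
    [0,0,0],
    [0,0,0],
    [0,0,0]
  ]
}}

```text
time: 9.68
tcp_pos: [0.4762, 0.0762, 0.1392]
ee_rot: [0.571, 0.821, -0.0, 0.0]
force: [-0.0, -1.1, 0.0]
finger_gap: 0.0702
grip_force: 0.0
```

```bash
cat >> h.py <<'E'
def placed(c="top"):
    im,d,W=cloud(c)
    for n,(x,y,h) in {"c1 small":(.510,-.0758,.065),"c2 med":(.5315,-.134,.069),"c3 large":(.5556,-.1986,.073),"c4 lgst":(.5827,-.2718,.079)}.items():
        m=(np.hypot(W[...,0]-x,W[...,1]-y)<.035)&(W[...,2]>h-.008)&(W[...,2]<h+.03)
        if m.sum()<20: continue
        p=W[m];ce,r=cv2.minEnclosingCircle(p[:,:2].astype(np.float32)*1000)
        print(c,n,m.sum(),np.round(ce,1),round(r,1),"z",np.round(np.percentile(p[:,2],[5,50,95]),4),"want",h)
    return im
E
python3 - <<'E'
from h import *
o=env.get_obs();print(o["tcp_pos"],o["force"])
placed("top");im=placed("side");cv2.imwrite("pics/s4.png",cv2.resize(im[140:240,230:370],None,fx=4,fy=4))
E
```

```text
[0.47622743 0.07616642 0.13921561] [-1.54719202e-02 -1.05884610e+00  6.45090067e-04]
side c1 small 66 [510.2 -69.8] 18.9 z [0.0577 0.0625 0.0662] want 0.065
```

View pics/s4.png

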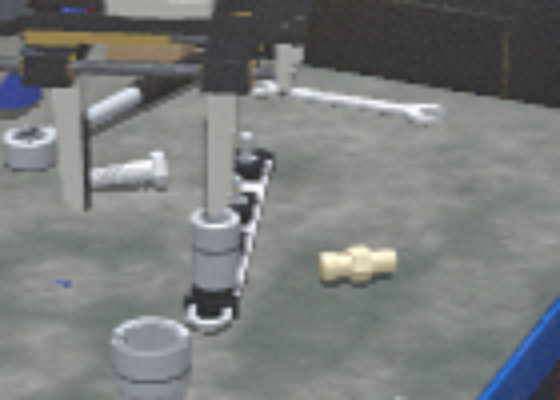

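The small socket stands upright on the loop-end seat, at (215,250) in the crop. Next is the large one.

Request:
{"fn": "play_rows", "kwargs": {
  "jaw": [70,70,70,20,20,20,20,20,20,20],
  "xyz": [
    [0,0,-0.1],
    [0,0,-0.2],
    [0,0,-0.234],
    [0,0,-0.234],
    [0,0,-0.234],
    [0,0,-0.234],
    [0,0,-0.234],
    [0,0,-0.234],
    [0,0,-0.1],
    [0,0,0.0]
  ],
  "rot": [
    [0,0,0],
    [0,0,0],
    [0,0,0],
    [0,0,0],
    [0,0,0],
    [0,0,0],
    [0,0,0],
    [0,0,0],
    [0,0,0],
    [0,0,0]
  ]
}}

```text
time: 11.02
tcp_pos: [0.4755, 0.0767, 0.1405]
ee_rot: [0.571, 0.821, -0.0, -0.001]
force: [1.9, -0.6, -3.2]
finger_gap: 0.0479
grip_force: 30.0
```

Request:
{"fn": "play_rows", "kwargs": {
  "jaw": [20,20,20,20,20,20,20,20,20],
  "xyz": [
    [0.03,-0.1,0],
    [0.06,-0.2,0],
    [0.09,-0.3,0],
    [0.12,-0.4,0],
    [0.15,-0.5,0],
    [0.16,-0.551,0],
    [0.16,-0.551,-0.05],
    [0.16,-0.551,-0.09],
    [0.16,-0.551,-0.09]
  ],
  "rot": [
    [0,0,0],
    [0,0,0],
    [0,0,0],
    [0,0,0],
    [0,0,0],
    [0,0,0],
    [0,0,0],
    [0,0,0],
    [0,0,0]
  ]
}}

```text
time: 12.15
tcp_pos: [0.5549, -0.1988, 0.0929]
ee_rot: [0.571, 0.821, -0.0, -0.001]
force: [0.0, 0.3, -1.9]
finger_gap: 0.0478
grip_force: 30.0
```

Request:
{"fn": "play_rows", "kwargs": {
  "jaw": [20,20,20,20,20,20],
  "xyz": [
    [0.001,0,-0.03],
    [0.001,0,-0.05],
    [0.001,0,-0.07],
    [0.001,0,-0.09],
    [0.001,0,-0.105],
    [0.001,0,-0.105]
  ],
  "rot": [
    [0,0,0],
    [0,0,0],
    [0,0,0],
    [0,0,0],
    [0,0,0],
    [0,0,0]
  ]
}}

```text
time: 12.9
tcp_pos: [0.5564, -0.1988, 0.041]
ee_rot: [0.571, 0.821, -0.0, -0.0]
force: [0.2, -0.1, -2.8]
finger_gap: 0.0479
grip_force: 30.0
```

Request:
{"fn": "play_rows", "kwargs": {
  "jaw": [65,65,65,65,65,65,65,65,65,65,65,65],
  "xyz": [
    [0,0,0],
    [0,0,0],
    [0,0,0],
    [0,0,0.06],
    [0,0,0.16],
    [0,0.02,0.27],
    [-0.02,0.14,0.3],
    [-0.04,0.26,0.33],
    [-0.06,0.38,0.36],
    [-0.08,0.5,0.4],
    [-0.1,0.62,0.44],
    [-0.12,0.74,0.48]
  ],
  "rot": [
    [0,0,0],
    [0,0,0],
    [0,0,0],
    [0,0,0],
    [0,0,0],
    [0,0,0],
    [0,0,0],
    [0,0,0],
    [0,0,0],
    [0,0,0],
    [0,0,0],
    [0,0,0]
  ]
}}

```text
time: 14.4
tcp_pos: [0.4968, 0.1681, 0.2811]
ee_rot: [0.571, 0.821, 0.0, 0.0]
force: [1.2, -0.2, 0.6]
finger_gap: 0.0646
grip_force: 0.0
```

Request:
{"fn": "play_rows", "kwargs": {
  "jaw": [65,65,65],
  "xyz": [
    [-0.01,0.12,0],
    [-0.01,0.16,0],
    [-0.01,0.16,0]
  ],
  "rot": [
    [0,0,0],
    [0,0,0],
    [0,0,0]
  ]
}}

```text
time: 14.78
tcp_pos: [0.4918, 0.2479, 0.2803]
ee_rot: [0.57, 0.822, 0.0, -0.0]
force: [0.1, -0.8, -0.2]
finger_gap: 0.0646
grip_force: 0.0
```

```bash
python3 - <<'E'
from h import *
o=env.get_obs();print(o["time"],o["tcp_pos"],o["force"],o["joints"])
im,d,W=cloud("wrist");socks(W)
placed("top");im=placed("side");cv2.imwrite("pics/s5.png",cv2.resize(im[120:260,200:400],None,fx=4,fy=4))
E
```

```text
14.775 [0.49184327 0.24793873 0.28027166] [ 0.05951461 -0.84902273 -0.24709696] [-0.03862264  0.40009183 -0.72746205  1.89874028  0.32113879  0.96114659
 -0.55481253]
medium 457 [444.6 354.3] 20.3 z [0.0494 0.0521 0.0537]
largest 801 [545. 354.] 29.0 z [0.0592 0.0619 0.0637]
top c1 small 84 [508.8 -76.3] 16.5 z [0.0594 0.0649 0.0684] want 0.065
top c3 large 165 [ 555.4 -198.8] 25.0 z [0.0669 0.0727 0.077 ] want 0.073
side c1 small 72 [508.2 -71.9] 18.0 z [0.0579 0.0627 0.0664] want 0.065
side c3 large 101 [ 556.8 -194.1] 26.4 z [0.0654 0.0707 0.0739] want 0.073
```

View pics/s5.png

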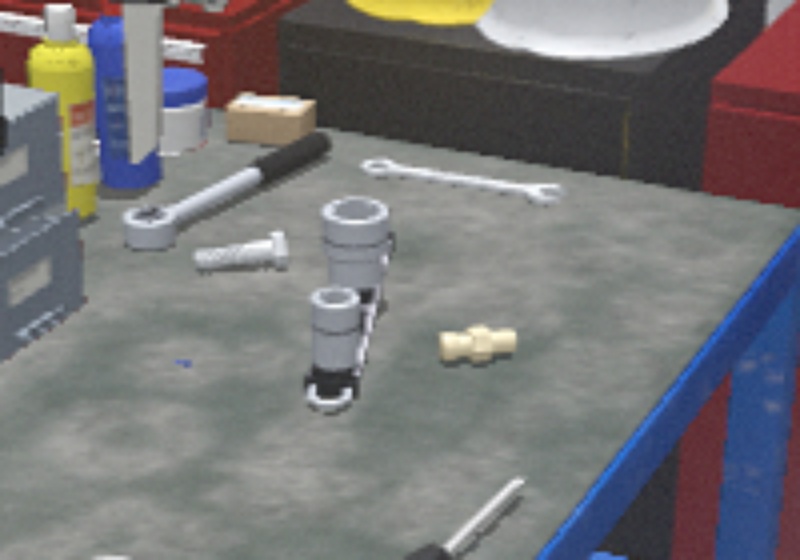

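Request:
{"fn": "play_rows", "kwargs": {
  "jaw": [65,65,65,65,65,65,65,65],
  "xyz": [
    [-0.04,0.1,-0.05],
    [-0.09,0.2,-0.1],
    [-0.094,0.213,-0.2],
    [-0.094,0.213,-0.3],
    [-0.094,0.213,-0.35],
    [-0.094,0.213,-0.43],
    [-0.094,0.213,-0.52],
    [-0.094,0.213,-0.52]
  ],
  "rot": [
    [0,0,0],
    [0,0,0],
    [0,0,0],
    [0,0,0],
    [0,0,0],
    [0,0,0],
    [0,0,0],
    [0,0,0]
  ]
}}

```text
time: 15.92
tcp_pos: [0.4448, 0.3502, 0.0178]
ee_rot: [0.571, 0.821, -0.003, -0.0]
force: [0.1, -0.1, 0.4]
finger_gap: 0.0646
grip_force: 0.0
```

Request:
{"fn": "play_rows", "kwargs": {
  "jaw": [20,20,20,20,20,20,20,20],
  "xyz": [
    [0,0,0],
    [0,0,0],
    [0,0,0],
    [0,0,0],
    [0,0,0.06],
    [0,0,0.15],
    [0,0,0.24],
    [0,0,0.24]
  ],
  "rot": [
    [0,0,0],
    [0,0,0],
    [0,0,0],
    [0,0,0],
    [0,0,0],
    [0,0,0],
    [0,0,0],
    [0,0,0]
  ]
}}

```text
time: 16.92
tcp_pos: [0.4467, 0.3539, 0.1434]
ee_rot: [0.571, 0.821, 0.003, 0.001]
force: [-0.1, -0.4, -3.2]
finger_gap: 0.0388
grip_force: 30.0
```

Request:
{"fn": "play_rows", "kwargs": {
  "jaw": [20,20,20,20,20,20,20,20,20,20,20,20],
  "xyz": [
    [0.02,-0.1,0],
    [0.04,-0.21,0],
    [0.06,-0.32,0],
    [0.08,-0.43,0],
    [0.1,-0.54,0],
    [0.12,-0.65,0],
    [0.14,-0.76,0],
    [0.16,-0.87,0],
    [0.17,-0.95,0],
    [0.173,-0.977,0],
    [0.173,-0.977,-0.06],
    [0.173,-0.977,-0.06]
  ],
  "rot": [
    [0,0,0],
    [0,0,0],
    [0,0,0],
    [0,0,0],
    [0,0,0],
    [0,0,0],
    [0,0,0],
    [0,0,0],
    [0,0,0],
    [0,0,0],
    [0,0,0],
    [0,0,0]
  ]
}}

```text
time: 18.42
tcp_pos: [0.5302, -0.1348, 0.1082]
ee_rot: [0.57, 0.821, -0.001, -0.002]
force: [0.3, -0.6, -2.6]
finger_gap: 0.0389
grip_force: 30.0
```

```bash
python3 - <<'E'
from h import *
o=env.get_obs();print(o["time"],o["tcp_pos"],o["force"],o["finger_gap"])
im,d,W=cloud("side");cv2.imwrite("pics/s6.png",cv2.resize(im[120:260,200:400],None,fx=4,fy=4))
E
```

```text
18.425 [ 0.53023098 -0.13478612  0.10818622] [ 0.28659289 -0.63094696 -2.64001212] 0.03893779375046403
```

View pics/s6.png

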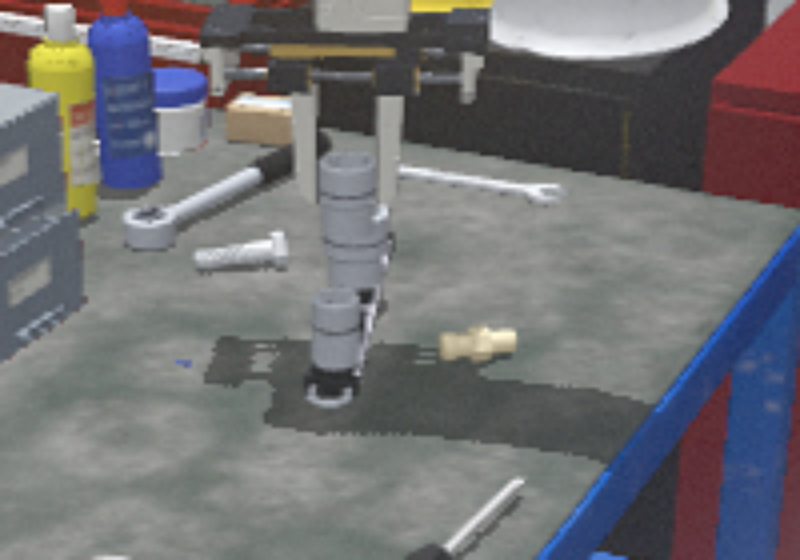

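Request:
{"fn": "play_rows", "kwargs": {
  "jaw": [20,20,20,20,20,20,20],
  "xyz": [
    [0.002,0.001,-0.04],
    [0.002,0.001,-0.07],
    [0.002,0.001,-0.09],
    [0.002,0.001,-0.11],
    [0.002,0.001,-0.125],
    [0.002,0.001,-0.136],
    [0.002,0.001,-0.136]
  ],
  "rot": [
    [0,0,0],
    [0,0,0],
    [0,0,0],
    [0,0,0],
    [0,0,0],
    [0,0,0],
    [0,0,0]
  ]
}}

```text
time: 19.35
tcp_pos: [0.5328, -0.1351, 0.0418]
ee_rot: [0.571, 0.821, -0.0, -0.0]
force: [1.1, 0.7, -2.1]
finger_gap: 0.0393
grip_force: 30.0
```

Request:
{"fn": "play_rows", "kwargs": {
  "jaw": [20,20],
  "xyz": [
    [0,0,-0.004],
    [0,0,-0.004]
  ],
  "rot": [
    [0,0,0],
    [0,0,0]
  ]
}}

```text
time: 19.6
tcp_pos: [0.533, -0.1352, 0.0402]
ee_rot: [0.571, 0.821, 0.0, 0.0]
force: [0.5, 0.0, -1.3]
finger_gap: 0.0388
grip_force: 30.0
```

Request:
{"fn": "play_rows", "kwargs": {
  "jaw": [60,60,60,60,60,60,75,75,75,75,75,75],
  "xyz": [
    [0,0,0],
    [0,0,0],
    [0,0,0.06],
    [0,0,0.16],
    [0,0.02,0.24],
    [0,0.12,0.24],
    [0,0.24,0.24],
    [0.01,0.36,0.24],
    [0.01,0.48,0.24],
    [0.01,0.6,0.24],
    [0.02,0.72,0.24],
    [0.02,0.84,0.24]
  ],
  "rot": [
    [0,0,0],
    [0,0,0],
    [0,0,0],
    [0,0,0],
    [0,0,0],
    [0,0,0],
    [0,0,0],
    [0,0,0],
    [0,0,0],
    [0,0,0],
    [0,0,0],
    [0,0,0]
  ]
}}

```text
time: 21.1
tcp_pos: [0.5431, 0.2867, 0.1602]
ee_rot: [0.571, 0.821, 0.0, 0.0]
force: [0.4, -0.3, 0.8]
finger_gap: 0.075
grip_force: 0.0
```

Request:
{"fn": "play_rows", "kwargs": {
  "jaw": [75,75,75,75],
  "xyz": [
    [0.005,0.1,0],
    [0.005,0.138,0],
    [0.005,0.138,0],
    [0.005,0.138,0]
  ],
  "rot": [
    [0,0,0],
    [0,0,0],
    [0,0,0],
    [0,0,0]
  ]
}}

```text
time: 21.6
tcp_pos: [0.5459, 0.3514, 0.1598]
ee_rot: [0.572, 0.82, -0.001, 0.001]
force: [-0.4, -0.3, 0.1]
finger_gap: 0.0749
grip_force: 0.0
```

```bash
python3 - <<'E'
from h import *
o=env.get_obs();print(o["time"],o["tcp_pos"],o["force"],o["finger_gap"])
placed("top");placed("side")
E
```

```text
21.6 [0.54586435 0.35144382 0.15976214] [-0.39304512 -0.31392837  0.09591298] 0.07486725207343677
top c2 med 112 [ 531.5 -134. ] 20.3 z [0.0628 0.0686 0.0733] want 0.069
top c3 large 164 [ 555.6 -198.8] 24.9 z [0.066  0.0725 0.0773] want 0.073
side c1 small 70 [509.2 -70.5] 16.5 z [0.0577 0.0623 0.0663] want 0.065
side c2 med 90 [ 530.6 -128. ] 21.4 z [0.0618 0.0667 0.0703] want 0.069
side c3 large 101 [ 555.9 -193.5] 28.0 z [0.0661 0.0705 0.0739] want 0.073
```

Request:
{"fn": "play_rows", "kwargs": {
  "jaw": [75,75,75,75,30,30,30,30,30,30,30,30],
  "xyz": [
    [-0.002,0.005,-0.09],
    [-0.002,0.005,-0.18],
    [-0.002,0.005,-0.268],
    [-0.002,0.005,-0.268],
    [-0.002,0.005,-0.268],
    [-0.002,0.005,-0.268],
    [-0.002,0.005,-0.268],
    [-0.002,0.005,-0.268],
    [-0.002,0.005,-0.2],
    [-0.002,0.005,-0.1],
    [-0.002,0.005,0],
    [-0.002,0.005,0]
  ],
  "rot": [
    [0,0,0],
    [0,0,0],
    [0,0,0],
    [0,0,0],
    [0,0,0],
    [0,0,0],
    [0,0,0],
    [0,0,0],
    [0,0,0],
    [0,0,0],
    [0,0,0],
    [0,0,0]
  ]
}}

```text
time: 23.2
tcp_pos: [0.5458, 0.3577, 0.1644]
ee_rot: [0.571, 0.821, 0.003, 0.001]
force: [0.5, -0.2, -6.4]
finger_gap: 0.0563
grip_force: 33.7
```

Request:
{"fn": "play_rows", "kwargs": {
  "jaw": [30,30,30,30,30,30,30,30,30,30],
  "xyz": [
    [0,-0.1,0],
    [0,-0.2,0],
    [0,-0.3,0],
    [0,-0.4,0],
    [0,-0.5,0],
    [0,-0.6,0],
    [0.02,-0.7,0],
    [0.04,-0.8,0],
    [0.06,-0.9,0],
    [0.07,-1.0,0]
  ],
  "rot": [
    [0,0,0],
    [0,0,0],
    [0,0,0],
    [0,0,0],
    [0,0,0],
    [0,0,0],
    [0,0,0],
    [0,0,0],
    [0,0,0],
    [0,0,0]
  ]
}}

```text
time: 24.45
tcp_pos: [0.5787, -0.1456, 0.1587]
ee_rot: [0.571, 0.821, -0.0, -0.001]
force: [0.5, 0.3, -6.9]
finger_gap: 0.0565
grip_force: 33.6
```

Request:
{"fn": "play_rows", "kwargs": {
  "jaw": [30,30,30,30,30,30],
  "xyz": [
    [0.005,-0.1,0],
    [0.005,-0.2,0],
    [0.005,-0.252,0],
    [0.005,-0.252,-0.05],
    [0.005,-0.252,-0.09],
    [0.005,-0.252,-0.09]
  ],
  "rot": [
    [0,0,0],
    [0,0,0],
    [0,0,0],
    [0,0,0],
    [0,0,0],
    [0,0,0]
  ]
}}

```text
time: 25.2
tcp_pos: [0.5803, -0.2687, 0.1126]
ee_rot: [0.57, 0.821, -0.001, -0.002]
force: [-0.3, -0.3, -6.2]
finger_gap: 0.0563
grip_force: 33.6
```

Request:
{"fn": "play_rows", "kwargs": {
  "jaw": [30,30],
  "xyz": [
    [0,0,0],
    [0,0,0]
  ],
  "rot": [
    [0,0,0],
    [0,0,0]
  ]
}}

```text
time: 25.45
tcp_pos: [0.5826, -0.2694, 0.1159]
ee_rot: [0.571, 0.821, 0.0, 0.001]
force: [-0.5, 0.2, -5.7]
finger_gap: 0.0566
grip_force: 33.6
```

```bash
python3 - <<'E'
from h import *
o=env.get_obs();print(o["time"],o["tcp_pos"],o["ee_rot"],o["force"],o["finger_gap"])
im,d,W=cloud("side");cv2.imwrite("pics/s7.png",cv2.resize(im[120:260,200:400],None,fx=4,fy=4))
E
```

```text
25.45 [ 0.58255539 -0.2693602   0.11587649] [5.70666225e-01 8.21181840e-01 1.35291995e-04 6.53240587e-04] [-0.51489141  0.2047701  -5.660352  ] 0.05662306586966444
```

View pics/s7.png

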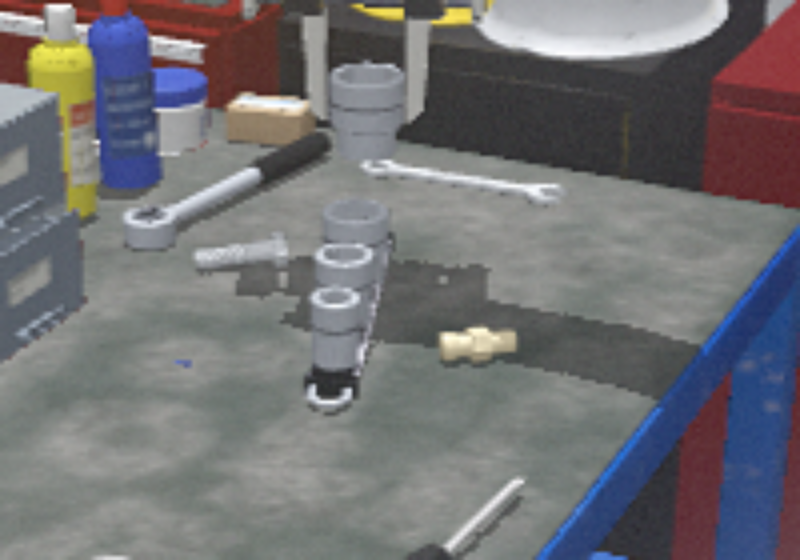

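Request:
{"fn": "play_rows", "kwargs": {
  "jaw": [30,30,30,30,30,30,30,30],
  "xyz": [
    [0,-0.004,-0.02],
    [0,-0.004,-0.05],
    [0,-0.004,-0.08],
    [0,-0.004,-0.1],
    [0,-0.004,-0.12],
    [0,-0.004,-0.135],
    [0,-0.004,-0.143],
    [0,-0.004,-0.143]
  ],
  "rot": [
    [0,0,0],
    [0,0,0],
    [0,0,0],
    [0,0,0],
    [0,0,0],
    [0,0,0],
    [0,0,0],
    [0,0,0]
  ]
}}

```text
time: 26.5
tcp_pos: [0.5818, -0.2716, 0.045]
ee_rot: [0.571, 0.821, -0.001, 0.0]
force: [-4.5, 1.4, 7.9]
finger_gap: 0.0564
grip_force: 34.0
```

Request:
{"fn": "play_rows", "kwargs": {
  "jaw": [80,80,80,80,80,80,80,80,80,80],
  "xyz": [
    [0,0,0],
    [0,0,0],
    [0,0,0],
    [0,0,0.06],
    [0,0,0.16],
    [0,0,0.26],
    [0,-0.05,0.36],
    [0,-0.15,0.46],
    [0,-0.2,0.5],
    [0,-0.2,0.5]
  ],
  "rot": [
    [0,0,0],
    [0,0,0],
    [0,0,0],
    [0,0,0],
    [0,0,0],
    [0,0,0],
    [0,0,0],
    [0,0,0],
    [0,0,0],
    [0,0,0]
  ]
}}

```text
time: 27.75
tcp_pos: [0.582, -0.375, 0.2953]
ee_rot: [0.573, 0.82, -0.0, 0.002]
force: [0.6, -0.2, -0.8]
finger_gap: 0.08
grip_force: 0.0
```

```bash
python3 - <<'E'
from h import *
o=env.get_obs();print(o["time"],o["tcp_pos"],o["force"])
placed("top");placed("side");im=placed("wrist");cv2.imwrite("pics/w8.png",im)
E
```

```text
27.75 [ 0.58203306 -0.37501412  0.29525608] [ 0.62128094 -0.22995808 -0.79942293]
top c1 small 85 [508.5 -76.7] 16.8 z [0.0585 0.0648 0.0693] want 0.065
top c2 med 109 [ 531.8 -134.6] 20.5 z [0.0627 0.0682 0.073 ] want 0.069
top c3 large 167 [ 555.8 -198.4] 24.9 z [0.0669 0.0725 0.0771] want 0.073
top c4 lgst 210 [ 581.5 -274. ] 29.1 z [0.0735 0.0783 0.0832] want 0.079
side c1 small 75 [508.2 -72.3] 18.7 z [0.0578 0.0626 0.0661] want 0.065
side c2 med 89 [ 530.9 -130.6] 22.5 z [0.0617 0.0664 0.0704] want 0.069
side c3 large 102 [ 557.2 -193.4] 26.9 z [0.0654 0.0702 0.0746] want 0.073
side c4 lgst 122 [ 582.5 -270.7] 32.1 z [0.0717 0.0768 0.0805] want 0.079
wrist c3 large 825 [ 556.2 -198.6] 24.5 z [0.0676 0.0728 0.0745] want 0.073
wrist c4 lgst 815 [ 582.1 -273.9] 28.9 z [0.0765 0.0791 0.0807] want 0.079
```

View pics/w8.png

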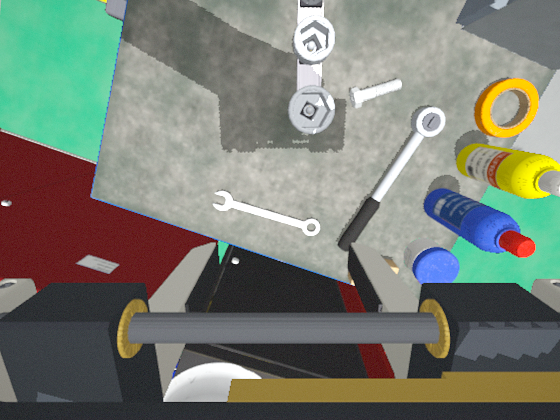

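The largest socket at (311,110) and the large one at (314,38) stand upright, with posts showing through their drive holes. All four top heights match seated sockets to within about 1 mm from the top camera.

```bash
python3 -c "
from plant import env
print(env.finish_job())"
```

```text
the job is handed in; nothing more can be done
None
```

I put all four sockets upright and fully down on the rail, smallest next to the hanging loop and largest farthest from it, and handed the job in at about 28 s; no verdict came back.

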